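# Nest the empty tins on the garage bench

### The job

Three empty open steel tins stand on the garage bench. Nest them upright inside one another in order of size: the middle one in the wide low one, and the slim tall one in the middle one, each standing on the floor of the tin around it. Set them down rather than dropping them, and leave the shut, full tin where it stands.

Things in the scene. Friction and masses are not known exactly. Their poses are not given: they have to be found in the camera images.
- wide_tin: The wide, low, open steel tin, empty, about 140 g: 104 mm outside diameter, 50 mm high, wall 3 mm (mouth 98 mm wide), floor 4 mm thick. Too wide to grip across. Its origin is the centre of its underside; z points up to its mouth when it stands upright. Round, so its yaw does not matter.
- middle_tin: The middle open steel tin, empty, about 100 g: 66 mm outside diameter, 74 mm high, wall 3 mm (mouth 60 mm wide), floor 4 mm thick. It can be gripped across the outside near its rim; standing in the wide tin its rim is 28 mm above the wide tin's rim. Its origin is the centre of its underside; z points up to its mouth when it stands upright. Round, so its yaw does not matter.
- slim_tin: The slim, tall, open steel tin, empty, about 70 g: 40 mm outside diameter, 94 mm high, wall 3 mm (mouth 34 mm wide), floor 4 mm thick. It can be gripped across the outside near its rim; standing in the middle tin its rim is 24 mm above the middle tin's rim. Its origin is the centre of its underside; z points up to its mouth when it stands upright. Round, so its yaw does not matter.
- shut_tin: Bystander: a full steel tin with its lid on, nearly the size of the middle tin but closed on top: 64 mm diameter, 79 mm high, 450 g. Its origin is the centre of its underside, z up. To be left where it stands. (Also on the bench, not listed: a low wrench and a roll of tape, both under 35 mm high, by the far corners; all four tins stand at least 130 mm apart, centre to centre, in any order.)
There are look-alikes about, which are no part of the job. What is shaped like the wide_tin but brown is not meant.

How it is judged:
By the outcome, as a careful person would: the job done as asked, in the order asked, and still so for the second after the job is handed in, with the robot touching nothing.
It also fails if it takes over 54 s, if anything falls off the work surface, if the arm or the gripper's body presses on something with over 40 N, if the wrist force passes 120 N, or if a joint passes its speed limit or range.

### The arm

A 6-joint arm with a two-finger parallel gripper is mounted at the origin on the work surface. World frame = base frame: x ahead of the robot, y to its left, z up, the work surface at z = 0. Lengths are in m, angles in rad, forces in N, time in s.
With the tool pointing down it reaches from about 0.425 to 0.95 m from the base axis. Payload 3.5 kg.
Tool frame: the origin (TCP) lies at the very end of the fingers, on their centre line; the grasp point (between the pads) lies 19 mm behind it; z points along the fingers, y is the line along which they close (so a half turn about z gives the same grasp; the last joint's range is limited). The gripper opens to 85 mm and grips with 20 to 120 N. Pads are 22 mm wide; open, the fingers measure 114 mm over their backs; the gripper's body (76 mm by 85 mm) begins 54 mm behind the grasp point. The pads swing forward as they close: fully open they stand 13 mm farther back than shut.
Start: joints at [-1.481, 0.286, 1.577, -0, 1.279, -0.15], TCP at [0.16, -0.656, 0.191] pointing down, gripper open.
Joint ranges: [-2.77, 2.77], [-0.9, 2.22], [0.21, 2.48], [-1.53, 4.67], [0.24, 2.81], [-2.84, 2.84]. Speed limits (rad/s): [2.79, 2.79, 3.14, 3.14, 3.14, 3.14].

### API

Orientations are given as a unit quaternion [x, y, z, w].
In Python, from plant import ctrl gives the robot as it stands.
- The arm moves only by the tool carry_out, never from a script. Its argument "deltas" is one flat list of numbers, 6 for each row, row after row: the shift along the tool's x, y, z in m, then the turn, a rotation vector about the tool's x, y, z in rad. A call has 1 to 5 rows; each row is the pose to reach, as a shift and turn from the pose commanded when the call began, along the tool's axes at that moment; what a row does not reach only later rows make up. A row lasts 1/8 s, in which the tool goes at most 62.5 mm and 10.7 degrees, less where a joint would pass 70% of its speed; a pose out of reach is approached as far as the arm can. A call with a gripper value outside its range is refused whole. "grip" is the opening in per cent of the stroke, from 0 (shut) to 100 (fully open), set as the call begins (left out, the last holds). The fingers move at their own pace and stop on an object; "grip_force" is the grip in N (left out, the last holds). Time passes only in rows, so rows that repeat a pose let the fingers close. It gives the time, the measured TCP pose, the force, the opening and the grip force at its end, in the units of the state.
- ctrl.get_state(): the state, without advancing time (a new reading comes with each control period).
- ctrl.read_camera(name): name is "scene" or "top"; returns (picture, depth): 420x560x3 uint8, red, green, blue; 420x560 float32, m along the optical axis (not along the pixel's ray), 0 where there is no reading.
- ctrl.camera_model(name): a dict with "intrinsics" (3x3 intrinsics, pixels), "extrinsics" (4x4, takes a point from world to camera coordinates). Camera axes: x right, y down, z forward; pixel columns grow to the right and rows downward; lengths in m; the calibration is good to about 2 mm. A picture is of the moment at which its call begins. camera_model takes no time and is no camera call.
- ctrl.sign_off(): hands the job in; it is judged then, once.
Trained networks look in the newest picture that a camera, given by its name, has taken for a name from the list of things; names that differ only in an ending like _2 or _b are one class to them, and where a whole thing is asked for, a point or a joint stands for the part that bears it (a point fixed in the world has none). Each returns a list of dicts, best first, with "score" (0 to 1); they miss things now and then, are a little off and sometimes report something else, mostly with a low value. They report only what shows in the picture. A call takes as long as a camera call. They do not tell look-alikes from the thing itself.
- ctrl.find_in(camera, query): "uv" ([column, row] in pixels, amid what is visible of it).
The state is a dict: "time": time; "qpos": joint angles; "dq": joint speeds; "joint_efforts": joint torques, N m; "eef_pos": TCP position; "tcp_rot": TCP orientation; "contact_force": force on the tool from outside, world axes, zero at the start; "wrist_torque": the same for the moment, N m; "opening": opening from 0.0 (shut) to 1.0 (fully open); "finger_force": force on a finger pad.
Only numpy, scipy, OpenCV 4.12 (cv2) and the standard library are available. Lean on these libraries where they do the work, as an engineer would, in place of code of your own. Each camera call takes 0.05 s, during which the arm holds its last target. There are 200 camera calls.

## Working session

There is one attempt and no reset: what is moved stays moved. The work goes in short steps, Python scripts to look and compute and a tool call to move; the robot and the scene stay as the last step left them, time stands still between calls to the robot, and variables do not carry over. Pictures are saved under pics/ and viewed, at most 10 in all, crops included, and the job is handed in when it is done.

Besides the shell and the picture viewer there is one more tool, called after "Call:" by a JSON object that holds its "fn" and its "kwargs", one argument or row to a line. carry_out: Moves the arm, as the interface text tells. Its arguments: {"type":"object","properties":{"deltas":{"type":"array"},"grip":{"type":"number"},"grip_force":{"type":"number"}},"required":["deltas"]}

```bash
mkdir -p pics; ls; cat > h.py <<'E'
import numpy as np, cv2
from plant import ctrl
def grab(n):
    p,d=ctrl.read_camera(n); return p,d
def world(n,d):
    m=ctrl.camera_model(n);K=np.array(m["intrinsics"]);E=np.array(m["extrinsics"])
    v,u=np.mgrid[:d.shape[0],:d.shape[1]]
    c=np.stack([(u-K[0,2])/K[0,0]*d,(v-K[1,2])/K[1,1]*d,d],-1)
    w=(c-E[:3,3])@E[:3,:3]
    w[d<=0]=np.nan
    return w
E
python3 - <<'E'
from h import *
for n in("scene","top"):
    p,d=grab(n);cv2.imwrite(f"pics/{n}0.png",p[:,:,::-1]);np.save(f"{n}0.npy",d)
    w=world(n,d)
    for q in("wide_tin","middle_tin","slim_tin","shut_tin"):
        for r in ctrl.find_in(n,q):
            u,v=map(int,np.round(r["uv"]));print(n,q,u,v,round(r["score"],2),np.round(w[v,u],3))
s=ctrl.get_state();print(s["time"],s["eef_pos"],s["tcp_rot"],s["contact_force"])
E
```

```text
pics
scene wide_tin 387 190 0.94 [0.261 0.182 0.006]
scene wide_tin 290 204 0.75 [0.42  0.002 0.005]
scene wide_tin 248 170 0.75 [ 0.343 -0.153  0.007]
scene wide_tin 333 254 0.63 [0.528 0.146 0.006]
scene middle_tin 189 183 0.57 [ 0.517 -0.197  0.055]
scene slim_tin 385 224 0.77 [0.471 0.221 0.068]
scene shut_tin 217 241 0.81 [ 0.656 -0.028  0.068]
top wide_tin 288 222 0.85 [ 0.452  0.016 -0.   ]
top wide_tin 358 259 0.84 [ 0.363 -0.141  0.004]
top wide_tin 225 178 0.74 [0.558 0.159 0.005]
top slim_tin 194 226 0.85 [0.448 0.233 0.006]
top shut_tin 316 140 0.85 [ 0.623 -0.051  0.078]
0.5 [ 0.16033216 -0.65565112  0.19130513] [ 9.92823018e-01  1.19592870e-01 -1.66774349e-06 -1.43347496e-05] [-0.20288178  0.24948718 -0.91265682]
```

View pics/scene0.png

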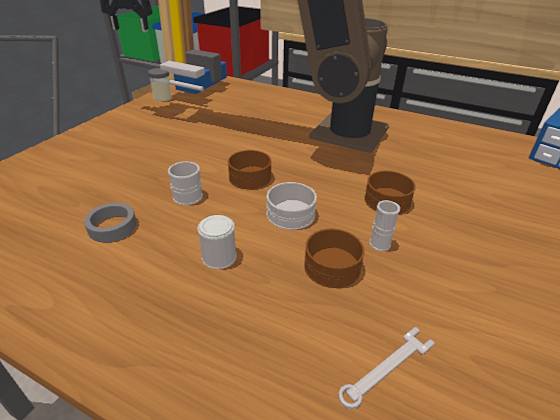

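View pics/top0.png

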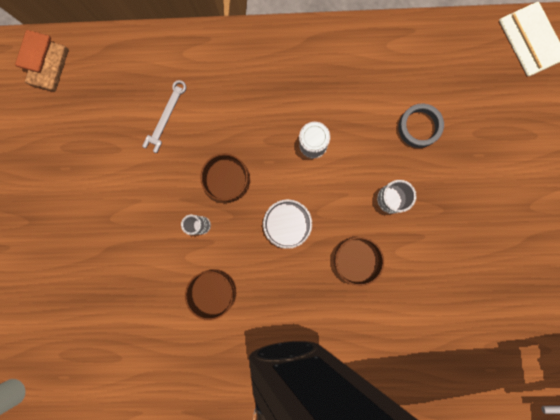

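Wide_tin candidates in the scene picture are the steel one at (290,204) and brown ones at (250,170), (333,254) and (387,190), so I choose the steel one. For middle_tin they are the open tin at (187,183) and the lidded one at (217,241), so the open one. The slim tin is at (385,225). There is also a grey jar-like thing far off at (160,85). Next I fit the rims and check with a crop.

```bash
cat >> h.py <<'E'
from scipy.optimize import least_squares
def rim(w,c,zr,R,wall=.003):
    """fit a circle of mid-wall radius to the top-rim points near c"""
    r0=np.hypot(w[...,0]-c[0],w[...,1]-c[1])
    P=w[(np.abs(w[...,2]-zr)<.005)&(r0<R+.03)][:,:2]
    f=lambda q:np.hypot(P[:,0]-q[0],P[:,1]-q[1])-(R-wall/2)
    s=least_squares(f,c,loss="soft_l1",f_scale=.002)
    return s.x.round(4),len(P),np.median(abs(f(s.x))).round(4)
T=dict(wide=((.452,.016),.05,.052),middle=((.5,-.2),.074,.033),slim=((.455,.228),.094,.02))
E
python3 - <<'E'
from h import *
for n in("scene","top"):
    w=world(n,np.load(n+"0.npy"))
    for k,(c,z,R) in T.items():
        r0=np.hypot(w[...,0]-c[0],w[...,1]-c[1])<R+.02
        print(n,k,*rim(w,c,z,R),"maxz",np.nanpercentile(w[r0][:,2],99.5).round(4))
    if n=="scene": print("jar",w[75:100:8,160].round(3).tolist())
p=cv2.imread("pics/scene0.png")[130:300,120:440]
cv2.imwrite("pics/crop.png",cv2.resize(p,None,fx=2.4,fy=2.4,interpolation=cv2.INTER_CUBIC))
from scipy.spatial.transform import Rotation as Ro
s=ctrl.get_state();print(Ro.from_quat(s["tcp_rot"]).as_matrix().round(4))
E
```

```text
scene wide [0.4483 0.0156] 328 0.0009 maxz 0.0515
scene middle [ 0.4999 -0.2233] 187 0.0009 maxz 0.0753
scene slim [0.4515 0.2157] 154 0.0011 maxz 0.0952
jar [[0.079, -0.646, 0.09], [0.085, -0.647, 0.065], [0.085, -0.653, 0.036], [0.087, -0.657, 0.008]]
top wide [0.4481 0.0168] 266 0.001 maxz 0.0523
top middle [ 0.5    -0.2224] 196 0.001 maxz 0.0765
top slim [0.4511 0.2166] 118 0.001 maxz 0.0963
[[ 0.9714  0.2375 -0.    ]
 [ 0.2375 -0.9714  0.    ]
 [ 0.     -0.     -1.    ]]
```

View pics/crop.png

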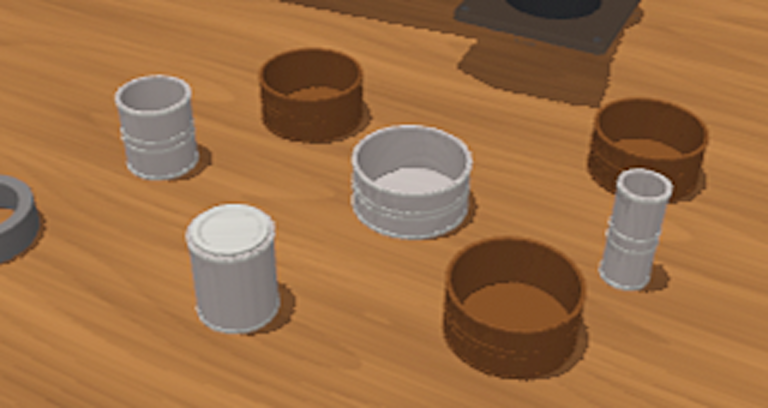

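The crop confirms the choice: the steel wide tin is in the centre, the open middle tin at left, the slim tin at right, and the shut one has a lid. Rim heights and both cameras agree within about 1 mm. First I move above the middle tin.

Call:
{"fn": "carry_out", "kwargs": {
  "deltas": [0.03,-0.023,0,0,0,0,0.07,-0.055,0,0,0,0,0.115,-0.09,0,0,0,0,0.16,-0.126,0,0,0,0,0.205,-0.161,0,0,0,0],
  "grip": 100,
  "grip_force": 30
}}

```text
time: 1.12
eef_pos: [0.3222, -0.4491, 0.1916]
tcp_rot: [0.993, 0.119, 0.0, 0.0]
contact_force: [0.5, -0.2, 0.7]
opening: 1.005
finger_force: 0.0
```

Call:
{"fn": "carry_out", "kwargs": {
  "deltas": [0.045,-0.035,0,0,0,0,0.09,-0.07,0,0,0,0,0.135,-0.106,0,0,0,0,0.18,-0.141,0,0,0,0,0.2281,-0.1789,0,0,0,0]
}}

```text
time: 1.75
eef_pos: [0.5014, -0.2212, 0.1918]
tcp_rot: [0.993, 0.119, 0.0, 0.0]
contact_force: [-0.5, -0.9, -0.9]
opening: 1.0
finger_force: 0.0
```

```bash
cat >> h.py <<'E'
from scipy.spatial.transform import Rotation as Ro
def to(p):
    s=ctrl.get_state();R=Ro.from_quat(s["tcp_rot"])
    print(round(s["time"],2),s["eef_pos"].round(4) if hasattr(s["eef_pos"],"round") else s["eef_pos"],"rotvec",R.as_rotvec().round(3),"delta",(R.inv().apply(np.array(p)-s["eef_pos"])).round(4),"open",round(s["opening"],3),"F",np.round(s["contact_force"],1),"ff",s["finger_force"],"q",np.round(s["qpos"],2))
E
python3 -c "
from h import *
to((.5,-.2228,.05))"
```

```text
1.75 [ 0.5014 -0.2212  0.1918] rotvec [3.118e+00 3.750e-01 1.000e-03] delta [-0.0018  0.0011  0.1418] open 1.0 F [-0.5 -0.9 -0.9] ff 0.0 q [-0.6   0.01  1.89 -0.    1.24  0.73]
```

Call:
{"fn": "carry_out", "kwargs": {
  "deltas": [0,0,0.03,0,0,0,0,0,0.07,0,0,0,0,0,0.105,0,0,0,0,0,0.13,0,0,0,0,0,0.143,0,0,0]
}}

```text
time: 2.38
eef_pos: [0.4996, -0.2221, 0.0468]
tcp_rot: [0.993, 0.12, -0.001, -0.001]
contact_force: [0.2, -0.5, -0.3]
opening: 1.003
finger_force: 0.0
```

Call:
{"fn": "carry_out", "kwargs": {
  "deltas": [0,0,0,0,0,0,0,0,0,0,0,0,0,0,0,0,0,0,0,0,0,0,0,0,0,0,0,0,0,0],
  "grip": 60,
  "grip_force": 30
}}

```text
time: 3.0
eef_pos: [0.5005, -0.2228, 0.0487]
tcp_rot: [0.993, 0.12, 0.0, 0.0]
contact_force: [-0.2, 0.3, 0.1]
opening: 0.603
finger_force: 0.0
```

Call:
{"fn": "carry_out", "kwargs": {
  "deltas": [0,0,0,0,0,0,0,0,0,0,0,0,0,0,0,0,0,0,0,0,0,0,0,0,0,0,0,0,0,0]
}}

```text
time: 3.62
eef_pos: [0.5003, -0.2226, 0.0483]
tcp_rot: [0.993, 0.12, 0.0, -0.0]
contact_force: [0.4, -0.3, -0.7]
opening: 0.601
finger_force: 0.0
```

```bash
python3 - <<'E'
from h import *
p,d=grab("scene");cv2.imwrite("pics/s1.png",cv2.resize(p[90:280,100:400][:,:,::-1],None,fx=2.5,fy=2.5))
w=world("scene",d);c=(.5,-.2228)
P=w[(np.hypot(w[...,0]-c[0],w[...,1]-c[1])<.1)]
print(np.histogram(P[:,2],bins=np.arange(0,.2,.01)))
E
```

```text
(array([2049,  105,  109,  108,  183,  204,  214,  155,    0,   34,   82,
         82,   85,   81,  200,  169,  241,  210,  270]), array([0.  , 0.01, 0.02, 0.03, 0.04, 0.05, 0.06, 0.07, 0.08, 0.09, 0.1 ,
       0.11, 0.12, 0.13, 0.14, 0.15, 0.16, 0.17, 0.18, 0.19]))
```

View pics/s1.png

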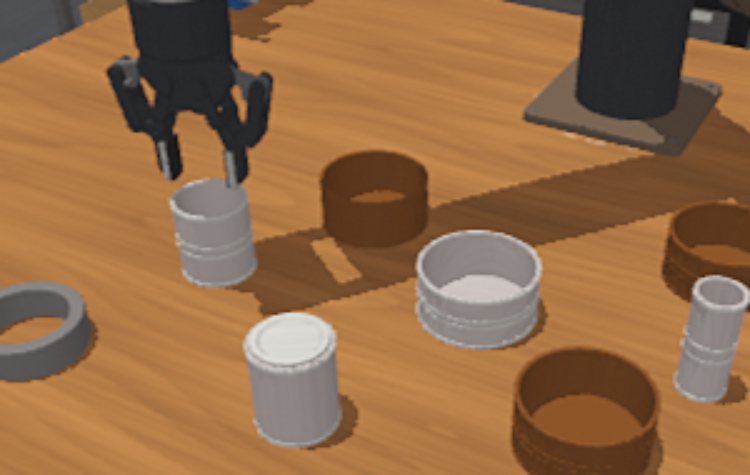

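The fingers hang above the rim, with tips near z≈0.09 while the TCP reads 0.048. The tin is untouched. I measure where the fingers really are.

```bash
python3 - <<'E'
from h import *
s=ctrl.get_state();R=Ro.from_quat(s["tcp_rot"]);t=np.array(s["eef_pos"])
for n in("scene","top"):
    p,d=grab(n);w=world(n,d)
    m=(np.hypot(w[...,0]-.5,w[...,1]+.2228)<.09)&(w[...,2]>.082)&(w[...,2]<.17)
    L=R.inv().apply(w[m]-t)
    print(n,m.sum())
    for a in np.arange(-.125,-.02,.01):
        q=L[(L[:,2]>=a)&(L[:,2]<a+.01)]
        if len(q):
            l=q[q[:,1]<0];r=q[q[:,1]>=0]
            f=lambda z:"-" if len(z)==0 else (z[:,0].min().round(3),z[:,0].max().round(3),z[:,1].min().round(3),z[:,1].max().round(3))
            print(round(a,3),len(q),f(l),f(r))
    if n=="scene":
        im=cv2.resize(p[90:190,130:230][:,:,::-1],None,fx=6,fy=6,interpolation=cv2.INTER_CUBIC);cv2.imwrite("pics/s2.png",im)
print({k:np.round(v,4) for k,v in s.items()})
m=w[...,2]; print(rim(w,(.5,-.2228),.074,.033))
E
```

```text
scene 981
-0.125 151 (np.float64(-0.017), np.float64(0.018), np.float64(-0.061), np.float64(-0.0)) (np.float64(-0.014), np.float64(0.017), np.float64(0.002), np.float64(0.064))
-0.115 205 (np.float64(-0.019), np.float64(0.019), np.float64(-0.06), np.float64(-0.005)) (np.float64(-0.013), np.float64(0.018), np.float64(0.008), np.float64(0.063))
-0.105 203 (np.float64(-0.014), np.float64(0.014), np.float64(-0.057), np.float64(-0.02)) (np.float64(-0.012), np.float64(0.014), np.float64(0.024), np.float64(0.061))
-0.095 124 (np.float64(-0.009), np.float64(0.014), np.float64(-0.055), np.float64(-0.023)) (np.float64(-0.012), np.float64(0.014), np.float64(0.028), np.float64(0.058))
-0.085 73 (np.float64(-0.005), np.float64(0.013), np.float64(-0.04), np.float64(-0.025)) (np.float64(-0.012), np.float64(0.012), np.float64(0.026), np.float64(0.041))
-0.075 81 (np.float64(-0.007), np.float64(0.011), np.float64(-0.038), np.float64(-0.023)) (np.float64(-0.014), np.float64(0.012), np.float64(0.026), np.float64(0.04))
-0.065 80 (np.float64(-0.008), np.float64(0.011), np.float64(-0.038), np.float64(-0.
[... 527 characters left out ...]
 -
-0.095 8 (np.float64(0.008), np.float64(0.014), np.float64(-0.039), np.float64(-0.033)) -
{'time': np.float64(3.675), 'qpos': array([-0.604 ,  0.1735,  1.9946,  0.    ,  0.9735,  0.727 ]), 'dq': array([ 0.0012, -0.    , -0.0026,  0.0011, -0.0022,  0.0003]), 'joint_efforts': array([-0.00000e+00, -3.18499e+01, -2.49405e+01,  0.00000e+00,
        6.00000e-04,  0.00000e+00]), 'eef_pos': array([ 0.5003, -0.2226,  0.0483]), 'tcp_rot': array([ 0.9928,  0.1196, -0.    , -0.    ]), 'contact_force': array([ 0.1053, -0.2064, -0.2741]), 'wrist_torque': array([-0.0292,  0.0234,  0.0351]), 'finger_force': np.float64(0.0), 'opening': np.float64(0.6004)}
(array([ 0.5004, -0.2223]), 27, np.float64(0.001))
```

View pics/s2.png

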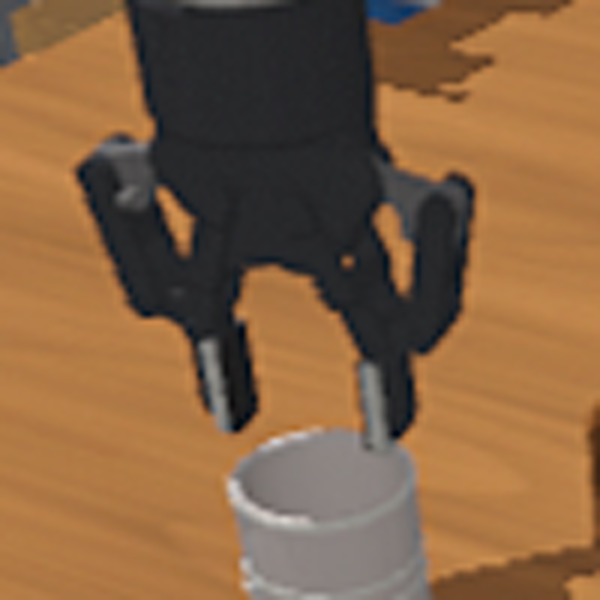

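The lateral position is right, but the fingertips sit about 40 mm higher than the reported TCP implies (tips ~0.094, expected ~0.053 at 60% opening). I open, go 38 mm further down, and measure the tips again before closing.

Call:
{"fn": "carry_out", "kwargs": {
  "deltas": [0,0,0,0,0,0,0,0,0,0,0,0,0,0,0,0,0,0,0,0,0,0,0,0,0,0,0,0,0,0],
  "grip": 100
}}

```text
time: 4.4
eef_pos: [0.5003, -0.2227, 0.0483]
tcp_rot: [0.993, 0.12, 0.0, 0.0]
contact_force: [-0.1, -0.0, -0.2]
opening: 0.996
finger_force: 0.0
```

Call:
{"fn": "carry_out", "kwargs": {
  "deltas": [0,0,0.007,0,0,0,0,0,0.017,0,0,0,0,0,0.027,0,0,0,0,0,0.036,0,0,0,0,0,0.038,0,0,0]
}}

```text
time: 5.03
eef_pos: [0.4996, -0.2222, 0.0091]
tcp_rot: [0.993, 0.12, -0.001, -0.001]
contact_force: [-0.3, -0.0, -0.0]
opening: 1.006
finger_force: 0.0
```

```bash
cat >> h.py <<'E'
def fingers(c,zlo):
    s=ctrl.get_state();R=Ro.from_quat(s["tcp_rot"]);t=np.array(s["eef_pos"])
    p,d=grab("scene");w=world("scene",d)
    m=(np.hypot(w[...,0]-t[0],w[...,1]-t[1])<.09)&(w[...,2]>zlo)&(w[...,2]<.2)
    L=R.inv().apply(w[m]-t)
    for nm,k in(("-y",L[:,1]<-.019),("+y",L[:,1]>.019)):
        q=L[k&(abs(L[:,0])<.02)]
        for z in np.arange(zlo,.12,.01):
            g=q[(abs(t[2]-q[:,2]-z-.005)<.005)]
            if len(g):print(nm,z.round(3),len(g),g[:,:2].min(0).round(3),g[:,:2].max(0).round(3))
    return p
E
python3 - <<'E'
from h import *
fingers(0,.03);to((.5,-.2228,.008))
E
```

```text
-y 0.03 37 [-0.016 -0.031] [ 0.02  -0.021]
-y 0.04 34 [-0.012 -0.032] [ 0.019 -0.023]
-y 0.05 39 [-0.014 -0.031] [ 0.02  -0.021]
-y 0.06 46 [-0.009 -0.052] [ 0.02  -0.023]
-y 0.07 65 [-0.02  -0.055] [ 0.02  -0.019]
-y 0.08 36 [-0.007 -0.056] [ 0.011 -0.042]
-y 0.09 39 [-0.008 -0.056] [ 0.012 -0.04 ]
-y 0.1 30 [-0.009 -0.067] [ 0.013 -0.039]
-y 0.11 114 [-0.013 -0.073] [ 0.015 -0.03 ]
+y 0.03 1 [0.02  0.027] [0.02  0.027]
+y 0.04 11 [-0.019  0.026] [0.02 0.03]
+y 0.05 32 [-0.02   0.023] [0.02  0.032]
+y 0.06 50 [-0.02   0.025] [0.01  0.054]
+y 0.07 69 [-0.02   0.025] [0.019 0.058]
+y 0.08 37 [-0.013  0.044] [0.012 0.059]
+y 0.09 38 [-0.012  0.044] [0.012 0.057]
+y 0.1 42 [-0.009  0.044] [0.012 0.068]
+y 0.11 84 [-0.011  0.039] [0.015 0.076]
5.08 [ 0.4998 -0.2223  0.0094] rotvec [-3.118e+00 -3.760e-01  2.000e-03] delta [0.     0.0005 0.0014] open 0.999 F [-0.  -0.2 -0.7] ff 0.0 q [-0.6   0.23  2.01  0.    0.9   0.73]
```

Tips are at about 0.06 and straddle the tin evenly. I close on it.

Call:
{"fn": "carry_out", "kwargs": {
  "deltas": [0,0,0,0,0,0,0,0,0,0,0,0,0,0,0,0,0,0,0,0,0,0,0,0,0,0,0,0,0,0],
  "grip": 60,
  "grip_force": 30
}}

```text
time: 5.7
eef_pos: [0.5009, -0.223, 0.011]
tcp_rot: [0.993, 0.12, 0.001, 0.0]
contact_force: [0.2, 0.7, 3.6]
opening: 0.767
finger_force: 33.9
```

Call:
{"fn": "carry_out", "kwargs": {
  "deltas": [0,0,0,0,0,0,0,0,0,0,0,0,0,0,-0.004,0,0,0,0,0,-0.012,0,0,0,0,0,-0.02,0,0,0]
}}

```text
time: 6.32
eef_pos: [0.4998, -0.2224, 0.0302]
tcp_rot: [0.993, 0.12, -0.0, -0.0]
contact_force: [0.4, 0.3, -0.8]
opening: 0.766
finger_force: 33.6
```

```bash
python3 - <<'E'
from h import *
fingers(0,.03);to((.4482,.0162,.1))
E
```

```text
-y 0.03 37 [-0.016 -0.032] [ 0.02  -0.022]
-y 0.04 38 [-0.008 -0.032] [ 0.019 -0.021]
-y 0.05 39 [-0.015 -0.032] [ 0.02 -0.02]
-y 0.06 38 [-0.017 -0.032] [ 0.019 -0.021]
-y 0.07 27 [ 0.    -0.038] [ 0.018 -0.021]
-y 0.08 51 [-0.003 -0.044] [ 0.02 -0.02]
-y 0.09 51 [-0.006 -0.046] [ 0.02 -0.02]
-y 0.1 40 [-0.008 -0.046] [ 0.011 -0.03 ]
-y 0.11 32 [-0.003 -0.049] [ 0.012 -0.032]
+y 0.03 3 [0.017 0.026] [0.019 0.028]
+y 0.04 2 [0.017 0.028] [0.017 0.029]
+y 0.05 3 [0.017 0.029] [0.018 0.029]
+y 0.06 10 [-0.019  0.026] [0.019 0.032]
+y 0.07 28 [-0.02   0.024] [0.018 0.037]
+y 0.08 51 [-0.019  0.024] [0.016 0.048]
+y 0.09 60 [-0.019  0.024] [0.019 0.049]
+y 0.1 44 [-0.013  0.034] [0.011 0.048]
+y 0.11 40 [-0.012  0.034] [0.012 0.05 ]
6.38 [ 0.5008 -0.223   0.0317] rotvec [3.118e+00 3.760e-01 2.000e-03] delta [ 0.0058 -0.2447 -0.0685] open 0.769 F [ 1.  -0.7  0.4] ff 33.65273203700781 q [-0.6   0.2   2.   -0.    0.94  0.73]
```

Call:
{"fn": "carry_out", "kwargs": {
  "deltas": [0,0,-0.02,0,0,0,0,0,-0.045,0,0,0,0,-0.01,-0.065,0,0,0,0,-0.03,-0.075,0,0,0,0.001,-0.06,-0.08,0,0,0]
}}

```text
time: 7.0
eef_pos: [0.4874, -0.1643, 0.1115]
tcp_rot: [0.993, 0.119, 0.001, 0.001]
contact_force: [0.2, -0.1, -0.7]
opening: 0.767
finger_force: 33.9
```

Call:
{"fn": "carry_out", "kwargs": {
  "deltas": [0.001,-0.04,0,0,0,0,0.002,-0.085,0,0,0,0,0.004,-0.13,0,0,0,0,0.005,-0.165,0,0,0,0,0.005,-0.184,0,0,0,0]
}}

```text
time: 7.62
eef_pos: [0.4475, 0.0174, 0.1104]
tcp_rot: [0.993, 0.12, 0.0, -0.0]
contact_force: [-0.1, -0.0, -2.0]
opening: 0.771
finger_force: 33.9
```

Call:
{"fn": "carry_out", "kwargs": {
  "deltas": [0,0,0,0,0,0,0,0,0,0,0,0,0,0,0,0,0,0]
}}

```text
time: 8.0
eef_pos: [0.4485, 0.015, 0.1104]
tcp_rot: [0.993, 0.119, 0.0, 0.0]
contact_force: [-0.1, 1.1, -1.0]
opening: 0.768
finger_force: 33.9
```

```bash
python3 - <<'E'
from h import *
to((.4482,.0162,.0143))
for n in("scene","top"):
    p,d=grab(n);w=world(n,d)
    print(n,"wide",rim(w,(.4482,.0162),.05,.052))
    c=np.array([.4482,.0162])
    for z in(.115,.13,.15):
        m=(abs(w[...,2]-z)<.008)&(np.hypot(*(w[...,:2]-c).transpose(2,0,1))<.042);P=w[m][:,:2]
        f=lambda q:np.hypot(P[:,0]-q[0],P[:,1]-q[1])-.033
        s=least_squares(f,c,loss="soft_l1",f_scale=.002);print(z,len(P),s.x.round(4),np.median(abs(f(s.x))))
    g=w[(np.hypot(*(w[...,:2]-c).transpose(2,0,1))<.032)&(w[...,2]>.06)];print("minz",np.percentile(g[:,2],1) if len(g) else None)
E
```

```text
8.0 [0.4485 0.015  0.1104] rotvec [3.119 0.374 0.   ] delta [-0.     -0.0012  0.0961] open 0.768 F [-0.1  1.1 -1. ] ff 33.92977338284254 q [-0.19 -0.14  2.19 -0.    1.1   1.14]
scene wide (array([0.4485, 0.0157]), 294, np.float64(0.0009))
0.115 224 [0.4467 0.0124] 0.0005555769609395869
0.13 238 [0.4467 0.0128] 0.0005095976504934062
0.15 385 [0.4479 0.0133] 0.0014345408435517196
minz 0.10310952585021042
top wide (array([0.4472, 0.0176]), 18, np.float64(0.0006))
0.115 0 [0.4482 0.0162] nan
0.13 0 [0.4482 0.0162] nan
0.15 0 [0.4482 0.0162] nan
minz 0.42006094184983805
  return _methods._mean(a, axis=axis, dtype=dtype,
  ret = ret.dtype.type(ret / rcount)
```

Call:
{"fn": "carry_out", "kwargs": {
  "deltas": [0.001,-0.002,0.015,0,0,0,0.002,-0.003,0.035,0,0,0,0.002,-0.003,0.055,0,0,0,0.002,-0.003,0.072,0,0,0,0.002,-0.003,0.084,0,0,0]
}}

```text
time: 8.72
eef_pos: [0.4484, 0.0193, 0.0245]
tcp_rot: [0.993, 0.12, -0.001, -0.0]
contact_force: [0.3, 1.1, -0.7]
opening: 0.771
finger_force: 33.9
```

Call:
{"fn": "carry_out", "kwargs": {
  "deltas": [0,0,0.003,0,0,0,0,0,0.006,0,0,0,0,0,0.008,0,0,0,0,0,0.009,0,0,0,0,0,0.01,0,0,0]
}}

```text
time: 9.35
eef_pos: [0.4497, 0.0191, 0.0166]
tcp_rot: [0.993, 0.12, 0.0, 0.0]
contact_force: [-0.5, 0.1, -1.9]
opening: 0.767
finger_force: 33.9
```

Call:
{"fn": "carry_out", "kwargs": {
  "deltas": [0,0,0.001,0,0,0,0,0,0.002,0,0,0,0,0,0.002,0,0,0,0,0,0.002,0,0,0]
}}

```text
time: 9.85
eef_pos: [0.4497, 0.0192, 0.015]
tcp_rot: [0.993, 0.12, 0.0, -0.0]
contact_force: [-1.6, 0.4, 5.4]
opening: 0.767
finger_force: 34.5
```

Contact (5.4 N) came at the expected height. I release, rise and look.

Call:
{"fn": "carry_out", "kwargs": {
  "deltas": [0,0,0,0,0,0,0,0,0,0,0,0,0,0,0,0,0,0],
  "grip": 82
}}

```text
time: 10.22
eef_pos: [0.4494, 0.0192, 0.0141]
tcp_rot: [0.993, 0.12, -0.0, -0.0]
contact_force: [0.8, -0.1, 0.0]
opening: 0.818
finger_force: 0.0
```

Call:
{"fn": "carry_out", "kwargs": {
  "deltas": [0,0,0,0,0,0,0,0,0,0,0,0,0,0,0,0,0,0],
  "grip": 100
}}

```text
time: 10.6
eef_pos: [0.4494, 0.0192, 0.0143]
tcp_rot: [0.993, 0.12, 0.0, -0.0]
contact_force: [1.0, -1.1, -0.4]
opening: 0.997
finger_force: 0.0
```

Call:
{"fn": "carry_out", "kwargs": {
  "deltas": [0,0,-0.01,0,0,0,0,0,-0.035,0,0,0,0,0,-0.07,0,0,0,0,0,-0.11,0,0,0,0,0,-0.14,0,0,0]
}}

```text
time: 11.22
eef_pos: [0.4501, 0.0191, 0.1571]
tcp_rot: [0.993, 0.12, 0.001, 0.0]
contact_force: [-0.0, 0.5, 0.9]
opening: 1.0
finger_force: 0.0
```

```bash
python3 - <<'E'
from h import *
for n in("scene","top"):
    p,d=grab(n);w=world(n,d);cv2.imwrite(f"pics/{n}3.png",p[:,:,::-1])
    print(n,"wide",rim(w,(.4482,.0162),.05,.052),"mid",rim(w,(.4482,.0162),.078,.033),"slim",rim(w,(.4513,.2162),.094,.02))
to((.4513,.2162,.154))
E
```

```text
scene wide (array([0.4478, 0.0155]), 436, np.float64(0.0023)) mid (array([0.4498, 0.0176]), 206, np.float64(0.0009)) slim (array([0.4515, 0.2156]), 157, np.float64(0.0008))
top wide (array([0.414 , 0.0313]), 3, np.float64(0.0)) mid (array([0.4482, 0.0162]), 0, np.float64(nan)) slim (array([0.4511, 0.2167]), 118, np.float64(0.0011))
11.32 [0.4524 0.0187 0.1593] rotvec [3.116 0.376 0.014] delta [ 0.0458 -0.1921  0.0049] open 1.001 F [ 0.3 -1.1  0.4] ff 0.0 q [-0.18 -0.2   2.14  0.    1.19  1.15]
  return _methods._mean(a, axis=axis, dtype=dtype,
  ret = ret.dtype.type(ret / rcount)
```

View pics/scene3.png

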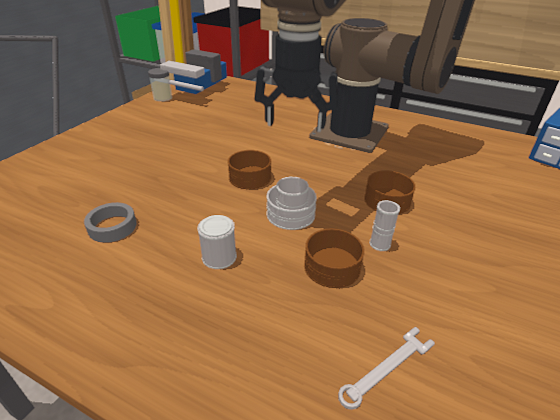

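The picture shows the middle tin standing in the wide one at (292,200), with its rim fitted at z 0.078, and the slim tin untouched at (385,225). Now the slim tin.

Call:
{"fn": "carry_out", "kwargs": {
  "deltas": [0.007,-0.028,0,0,0,0,0.018,-0.07,0,0,0,0,0.03,-0.12,0,0,0,0,0.042,-0.165,0,0,0,0,0.0486,-0.1909,0,0,0,0]
}}

```text
time: 11.95
eef_pos: [0.4503, 0.218, 0.1532]
tcp_rot: [0.993, 0.121, -0.001, 0.0]
contact_force: [0.7, -0.5, -1.1]
opening: 1.001
finger_force: 0.0
```

Call:
{"fn": "carry_out", "kwargs": {
  "deltas": [0,0,0.02,0,0,0,0,0,0.05,0,0,0,0,0,0.085,0,0,0,0,0,0.11,0,0,0,0,0,0.121,0,0,0]
}}

```text
time: 12.58
eef_pos: [0.4493, 0.2157, 0.0308]
tcp_rot: [0.993, 0.12, -0.002, 0.0]
contact_force: [0.8, 0.4, -0.2]
opening: 0.997
finger_force: 0.0
```

```bash
python3 - <<'E'
from h import *
p=fingers(0,.06);to((.4513,.2162,.033))
cv2.imwrite("pics/s4.png",cv2.resize(p[60:270,280:480][:,:,::-1],None,fx=2.8,fy=2.8))
E
```

```text
-y 0.08 4 [ 0.009 -0.047] [ 0.01  -0.041]
-y 0.09 45 [-0.009 -0.054] [ 0.012 -0.041]
-y 0.1 46 [-0.009 -0.054] [ 0.011 -0.04 ]
-y 0.11 41 [-0.01  -0.054] [ 0.011 -0.04 ]
+y 0.06 3 [0.004 0.019] [0.004 0.02 ]
+y 0.07 2 [0.002 0.02 ] [0.003 0.02 ]
+y 0.08 7 [0.003 0.019] [0.01 0.05]
+y 0.09 35 [-0.003  0.019] [0.012 0.057]
+y 0.1 34 [0.004 0.045] [0.012 0.058]
+y 0.11 35 [0.004 0.045] [0.012 0.058]
12.62 [0.4491 0.2156 0.0304] rotvec [ 3.118  0.375 -0.008] delta [ 0.0023 -0.0001 -0.0027] open 0.998 F [-0.  -0.9 -0. ] ff 0.0 q [0.24 0.1  2.12 0.   0.93 1.57]
```

View pics/s4.png

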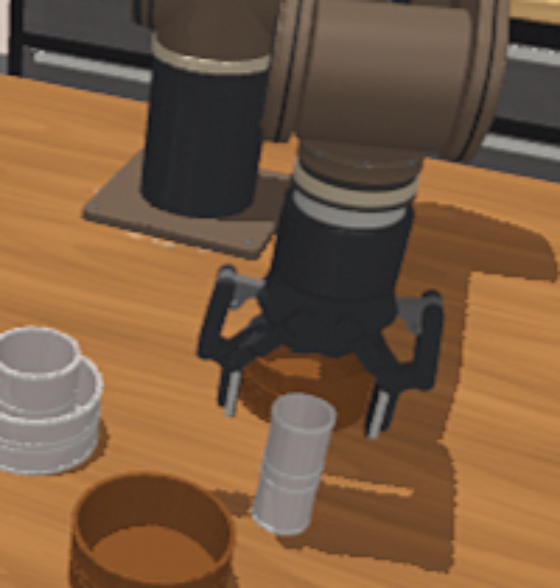

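Tips are at ~0.088 open and straddle the slim tin (at (300,440) in the crop). Closing swings them lower. I go 3 mm down and close.

Call:
{"fn": "carry_out", "kwargs": {
  "deltas": [0,0,0.003,0,0,0,0,0,0.003,0,0,0,0,0,0.003,0,0,0,0,0,0.003,0,0,0],
  "grip": 60
}}

```text
time: 13.12
eef_pos: [0.4518, 0.2163, 0.031]
tcp_rot: [0.993, 0.12, 0.001, -0.0]
contact_force: [0.6, 0.1, -0.7]
opening: 0.599
finger_force: 0.0
```

Call:
{"fn": "carry_out", "kwargs": {
  "deltas": [0,0,0,0,0,0,0,0,0,0,0,0,0,0,0,0,0,0,0,0,0,0,0,0,0,0,0,0,0,0],
  "grip": 30,
  "grip_force": 30
}}

```text
time: 13.75
eef_pos: [0.4518, 0.2165, 0.0309]
tcp_rot: [0.993, 0.12, 0.001, -0.0]
contact_force: [-1.4, 1.7, 4.7]
opening: 0.45
finger_force: 30.5
```

Call:
{"fn": "carry_out", "kwargs": {
  "deltas": [0,0,0,0,0,0,0,0,-0.006,0,0,0,0,0,-0.02,0,0,0,0,0,-0.04,0,0,0,0,0,-0.06,0,0,0]
}}

```text
time: 14.38
eef_pos: [0.451, 0.216, 0.0912]
tcp_rot: [0.993, 0.12, -0.0, 0.0]
contact_force: [-0.1, -0.7, -0.7]
opening: 0.453
finger_force: 30.2
```

Call:
{"fn": "carry_out", "kwargs": {
  "deltas": [0,0,-0.025,0,0,0,-0.004,0.015,-0.04,0,0,0,-0.012,0.05,-0.045,0,0,0,-0.022,0.09,-0.045,0,0,0,-0.033,0.13,-0.045,0,0,0]
}}

```text
time: 15.0
eef_pos: [0.4495, 0.0801, 0.1354]
tcp_rot: [0.993, 0.12, -0.0, 0.0]
contact_force: [0.3, -0.3, -1.1]
opening: 0.453
finger_force: 30.3
```

Call:
{"fn": "carry_out", "kwargs": {
  "deltas": [-0.009,0.035,0,0,0,0,-0.0156,0.0626,0,0,0,0,-0.0156,0.0626,0,0,0,0,-0.0156,0.0626,0,0,0,0,-0.0156,0.0626,0,0,0,0]
}}

```text
time: 15.62
eef_pos: [0.4496, 0.0182, 0.1352]
tcp_rot: [0.993, 0.12, -0.0, -0.0]
contact_force: [0.5, -0.3, -0.2]
opening: 0.449
finger_force: 30.4
```

```bash
cat >> h.py <<'E'
def cyl(w,c,z,R,h=.008):
    m=(abs(w[...,2]-z)<h)&(np.hypot(w[...,0]-c[0],w[...,1]-c[1])<R+.012);P=w[m][:,:2]
    f=lambda q:np.hypot(P[:,0]-q[0],P[:,1]-q[1])-R
    s=least_squares(f,c,loss="soft_l1",f_scale=.002);return s.x.round(4),len(P)
E
python3 - <<'E'
from h import *
p,d=grab("scene");w=world("scene",d);c=(.4498,.0176)
print("mid side",cyl(w,c,.065,.033),"mid rim",rim(w,c,.078,.033))
for z in(.12,.135,.15,.165):print(z,cyl(w,c,z,.02))
g=w[(np.hypot(*(w[...,:2]-np.array(c)).transpose(2,0,1))<.025)&(w[...,2]>.085)];print("minz",np.percentile(g[:,2],1))
to((*c,.038))
E
```

```text
mid side (array([0.4497, 0.0177]), 359) mid rim (array([0.4499, 0.0176]), 191, np.float64(0.0009))
0.12 (array([0.4478, 0.0169]), 135)
0.135 (array([0.4479, 0.0167]), 139)
0.15 (array([0.4481, 0.0165]), 140)
0.165 (array([0.4481, 0.0162]), 160)
minz 0.10800561486723935
15.68 [0.4496 0.0183 0.1352] rotvec [-3.119 -0.378  0.   ] delta [0.     0.0008 0.0972] open 0.449 F [ 0.  -0.6 -1. ] ff 30.37033004220575 q [-0.19 -0.17  2.16  0.    1.15  1.14]
```

Call:
{"fn": "carry_out", "kwargs": {
  "deltas": [0.002,-0.0005,0.01,0,0,0,0.002,-0.0005,0.03,0,0,0,0.002,-0.0005,0.053,0,0,0,0.002,-0.0005,0.073,0,0,0,0.002,-0.0005,0.085,0,0,0]
}}

```text
time: 16.3
eef_pos: [0.4507, 0.0191, 0.0486]
tcp_rot: [0.993, 0.12, -0.001, -0.0]
contact_force: [-0.1, -0.0, -0.8]
opening: 0.454
finger_force: 30.4
```

Call:
{"fn": "carry_out", "kwargs": {
  "deltas": [0,0,0.003,0,0,0,0,0,0.006,0,0,0,0,0,0.008,0,0,0,0,0,0.009,0,0,0,0,0,0.01,0,0,0]
}}

```text
time: 16.92
eef_pos: [0.4519, 0.0184, 0.0406]
tcp_rot: [0.993, 0.12, 0.0, 0.0]
contact_force: [-0.8, -0.2, 0.2]
opening: 0.449
finger_force: 30.4
```

Call:
{"fn": "carry_out", "kwargs": {
  "deltas": [0,0,0.001,0,0,0,0,0,0.002,0,0,0,0,0,0.002,0,0,0,0,0,0.002,0,0,0]
}}

```text
time: 17.42
eef_pos: [0.4521, 0.0186, 0.0389]
tcp_rot: [0.993, 0.12, 0.0, -0.0]
contact_force: [-0.4, 0.3, 4.3]
opening: 0.452
finger_force: 30.9
```

Contact came at the expected height. I release and rise.

Call:
{"fn": "carry_out", "kwargs": {
  "deltas": [0,0,0,0,0,0,0,0,0,0,0,0,0,0,0,0,0,0],
  "grip": 52
}}

```text
time: 17.8
eef_pos: [0.4514, 0.0185, 0.038]
tcp_rot: [0.993, 0.12, -0.0, -0.0]
contact_force: [0.3, -1.0, -0.1]
opening: 0.517
finger_force: 0.0
```

Call:
{"fn": "carry_out", "kwargs": {
  "deltas": [0,0,0,0,0,0,0,0,0,0,0,0,0,0,0,0,0,0,0,0,0,0,0,0],
  "grip": 85
}}

```text
time: 18.3
eef_pos: [0.4517, 0.0185, 0.0383]
tcp_rot: [0.993, 0.12, 0.0, 0.0]
contact_force: [-0.1, -0.0, 0.2]
opening: 0.849
finger_force: 0.0
```

Call:
{"fn": "carry_out", "kwargs": {
  "deltas": [0,0,-0.01,0,0,0,0,0,-0.035,0,0,0,0,0,-0.07,0,0,0,0,0,-0.11,0,0,0,0,0,-0.13,0,0,0]
}}

```text
time: 18.92
eef_pos: [0.453, 0.0183, 0.1719]
tcp_rot: [0.993, 0.12, 0.002, 0.001]
contact_force: [-0.2, 0.2, -0.3]
opening: 0.848
finger_force: 0.0
```

Call:
{"fn": "carry_out", "kwargs": {
  "deltas": [0,0,0,0,0,0,0,0,0,0,0,0,0,0,0,0,0,0]
}}

```text
time: 19.3
eef_pos: [0.4507, 0.0187, 0.1668]
tcp_rot: [0.993, 0.12, -0.001, -0.0]
contact_force: [-0.6, -0.6, 0.4]
opening: 0.851
finger_force: 0.0
```

```bash
python3 - <<'E'
from h import *
p,d=grab("scene");w=world("scene",d);c=(.4498,.0176)
print("wide",cyl(w,c,.03,.052),"mid",rim(w,c,.078,.033),"slim rim",rim(w,c,.102,.02),"slim lo",cyl(w,c,.09,.02,.005),"shut",cyl(w,(.62,-.05),.04,.032))
g=w[(np.hypot(*(w[...,:2]-np.array(c)).transpose(2,0,1))<.025)&(w[...,2]<.14)];print("max",np.nanmax(g[:,2]))
cv2.imwrite("pics/s5.png",cv2.resize(p[100:300,150:430][:,:,::-1],None,fx=2.5,fy=2.5));to(c+(0.2,))
w0=world("scene",np.load("scene0.npy"));print("shut0",cyl(w0,(.62,-.05),.04,.032))
E
```

```text
wide (array([0.4471, 0.0152]), 403) mid (array([0.4474, 0.0162]), 243, np.float64(0.003)) slim rim (array([0.4519, 0.0183]), 128, np.float64(0.0009)) slim lo (array([0.4518, 0.0179]), 134) shut (array([ 0.6304, -0.0486]), 225)
max 0.10437224225236612
19.35 [0.4508 0.0187 0.1669] rotvec [-3.118 -0.376  0.004] delta [-0.0013  0.0008 -0.0331] open 0.854 F [-0.9 -0.8 -0.1] ff 0.0 q [-0.18 -0.2   2.13  0.    1.22  1.15]
shut0 (array([ 0.6305, -0.0487]), 227)
```

View pics/s5.png

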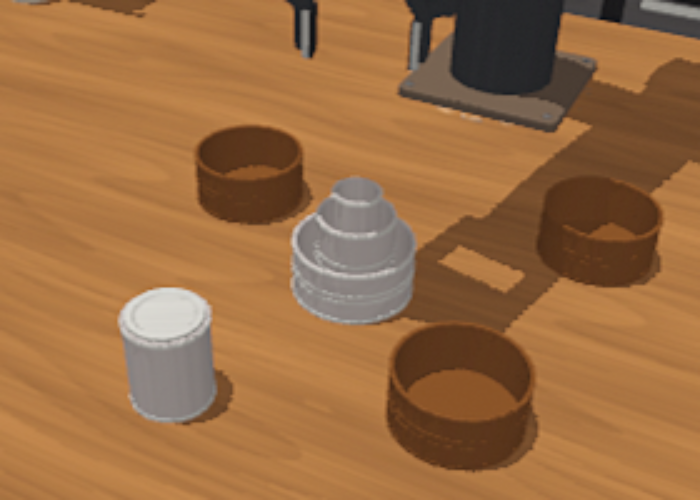

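The picture shows all three tins nested upright at (354,250), with the slim tin's rim at z≈0.102 as it should be. The shut tin has not moved and the gripper is clear.

```bash
python3 -c "
from plant import ctrl
print(ctrl.sign_off())"
```

```text
the job is handed in; nothing more can be done
None
```

The three steel tins are nested upright (slim in middle in wide), each lowered until it touched the floor of the tin around it; the shut tin hasn't moved, and I handed the job in at about 19 s of the 54 s allowed.

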